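# Set up the background panel and present a plug gauge to the inspection camera

### The arm

A 6-joint arm with a two-finger parallel gripper is mounted at the origin on the work surface. World frame = base frame: x ahead of the robot, y to its left, z up, the work surface at z = 0. Lengths are in m, angles in degrees, forces in N, time in s.
With the tool pointing down it reaches from about 0.325 to 1 m from the base axis. Payload 5.1 kg.
Tool frame: the origin (TCP) lies at the very end of the fingers, on their centre line; the grasp point (between the pads) lies 19 mm behind it; z points along the fingers, y is the line along which they close (so a half turn about z gives the same grasp; the last joint's range is limited). The gripper opens to 85 mm and grips with 20 to 120 N. Pads are 22 mm wide; open, the fingers measure 114 mm over their backs; the gripper's body (76 mm by 85 mm) begins 54 mm behind the grasp point. The pads swing forward as they close: fully open they stand 13 mm farther back than shut.
Start: joints at [68.033, 7.093, 94.555, -0, 78.352, -4.733], TCP at [0.193, 0.621, 0.231] pointing down, gripper open.
Joint ranges: [-149.61, 149.61], [-58.7, 133.49], [1.44, 155.28], [-77.14, 257.14], [18.33, 153.61], [-166.67, 166.67]. Speed limits (degrees/s): [147.25, 147.25, 180, 180, 180, 180].

### API

Orientations are given as a 3x3 rotation matrix whose columns are the frame's x, y, z axes.
In Python, from workcell import arm gives the robot as it stands.
- The arm moves only by the shell command python3 -m handwheel 'ROWS'. ROWS is JSON, a list of rows, each a list of 3 entries, a list of its own where there are three numbers: the shift along the tool's x, y, z in mm, then the turn, a rotation vector about the tool's x, y, z in rad, then the finger opening in mm, from 0 to 85.4. In form: [[[dx, dy, dz], [wx, wy, wz], hand], ...]. A call has exactly 5 rows; each row shifts and turns the commanded pose from where the row before left it, along the tool's axes as they then stand; what a row does not reach is not made up. A row lasts 1/10 s, in which the tool goes at most 50 mm and 8.59 degrees, less where a joint would pass 70% of its speed; a pose out of reach is approached as far as the arm can. A call with a gripper value outside its range is refused whole. The fingers move at their own pace and stop on an object; the grip force is fixed at half the most. Time passes only in rows, so rows that do not move let the fingers close, or fill a call up. It gives the time, the measured TCP pose, the force, the opening and the grip force at its end, in the units of the state.
- arm.state(): the state, without advancing time (a new reading comes with each control period).
- arm.snapshot(name): name is "scene" or "top" or "wrist"; returns a dict with "pixels" (420x560x3 uint8, blue, green, red), "depth" (420x560 float32, m along the optical axis (not along the pixel's ray), 0 where there is no reading), "intrinsics" (3x3 intrinsics, pixels), "dist_coeffs" ([k1, k2, p1, p2, k3] as OpenCV has them; the pictures are not rectified), "R" (3x3) and "t" (3): a world point X has camera coordinates R X + t. Camera axes: x right, y down, z forward; pixel columns grow to the right and rows downward; lengths in m; the calibration is good to about 2 mm. A picture is of the moment at which its call begins.
- arm.job_done(): hands the job in; it is judged then, once.
The state is a dict: "time_s": time; "joint_pos": joint angles; "qd": joint speeds; "effort": joint torques, N m; "eef_pos": TCP position; "ee_rot": TCP orientation; "contact_force": force on the tool from outside, world axes, zero at the start; "wrist_torque": the same for the moment, N m; "gripper_width": opening from 0.0 (shut) to 1.0 (fully open); "gripper_force": force on a finger pad.
Only numpy, scipy, OpenCV 4.12 (cv2) and the standard library are available. Lean on these libraries where they do the work, as an engineer would, in place of code of your own. Each camera call takes 0.05 s, during which the arm holds its last target. There are 200 camera calls.

### The job

Set up a visual check of the red plug gauge: take the white background panel out of its holder, hook it over the blue end of the rail with the white plate on the robot's side, slide it along on the rail (without lifting it off) until it is centred on the yellow mark, and let go of it. Then draw the red-handled gauge out of the rack and hold it up in front of the white plate, on the robot's side, leaned over about 45 degrees with its pin end lower, the pin seen against the plate within about 10 cm of it but not touching it. Finish while still holding the gauge there, and leave the other gauges and everything else on the bench alone.

Things in the scene. Friction and masses are not known exactly. Their poses are not given: they have to be found in the camera images.
- panel: White panel, 150 g, upright; hangs plumb. Origin: underside of its hook's roof (rests on the rail; 100 mm up at start). Roof 34 (x) x 60 x 6 mm; orange grip tab 10 mm thick (x), 40 wide, 6-46 mm above origin. White plate 100 wide, 90 down, at x -16 to -11 mm (front, to the robot); steel back leg 60 wide, 28 down, x 11 to 17. The gap drops over the rail from above.
- panel_stand: Fixed black holder of the panel, base 90 x 130 mm, walls 40 mm high with a slot 7 x 104 mm (along its y) that takes the white plate's lower 30 mm; a block 72 mm high carries the back leg. Origin under the slot's middle. Lift the panel straight up 35 mm or more to clear it.
- rail: Fixed rail: steel bar 10 mm across along its y, axis 160 mm above the bench, 400 mm long, an end post at each end (16 mm across, tops at 166 mm, feet 90 x 50 mm). Origin on the bench under the bar's middle; x points away from the robot. Blue loading end: y = 75 to 190 mm. The panel's centre fits within y = -135 to 135 mm.
- mark (a point): Yellow mark, a ring 12 mm wide round the bar with a yellow pointer below and behind; the point is on the bar's axis, axes as the rail's. Cannot be struck or moved. Lies from the bar's middle to 110 mm towards the plain end (rail y 0 to -110 mm).
- gauge_red: Take this one: red-handled plug gauge. Origin: centre of its collar's underside, on the rack's top. Upwards (z): steel collar 28 mm wide, 6 high; handle 20 x 20 mm square (sides along x, y) from 6 to 71 mm. Below: steel pin 16 mm across, 45 mm long. About 120 g, balance point near the collar.
- gauge_red_pin (a point): The middle of the red gauge's pin, 22 mm below the gauge's origin on its axis; axes as the gauge's.
- gauge_green: Leave alone: green-handled plug gauge. Origin: centre of its collar's underside, on the rack's top. Upwards (z): steel collar 28 mm wide, 6 high; handle 20 x 20 mm square (sides along x, y) from 6 to 71 mm. Below: steel pin 16 mm across, 45 mm long.
- gauge_black: Leave alone: black-handled plug gauge. Origin: centre of its collar's underside, on the rack's top. Upwards (z): steel collar 28 mm wide, 6 high; handle 20 x 20 mm square (sides along x, y) from 6 to 71 mm. Below: steel pin 16 mm across, 45 mm long.
- gauge_rack: Fixed wooden gauge rack, 70 (x) x 200 (y) x 55 mm high, with three holes 50 mm deep and 19 mm wide in a row along its y at -60, 0 and 60 mm; origin under its centre. The three gauges stand in the holes in any order.
- sample_part: Bystander: machined aluminium plate 80 x 120 x 12 mm with three holes, lying flat; origin under its centre.
- ring_gauge: Bystander: steel ring, 64 mm outside, 30 mm bore, 18 mm high; origin under its centre.
- cleaner: Bystander: blue bottle, 60 mm across, 160 mm tall; origin under its centre.
- mouse: Bystander: black round computer mouse, 62 mm across, 34 mm high; origin under its centre.
- caliper: Bystander: steel and black caliper, 200 mm long (along its y), 12 mm high; origin under the middle of its beam.
There are look-alikes about, which are no part of the job. Of the things that look like the panel, the smaller one is meant.

How it is judged (in metres and radians):
On the way, in this order (a step that is already met when the one before it is completed fails the run):
1. the panel is hooked over the blue end of the rail (z of panel in the frame of rail between 0.155 and 0.178 m and x of panel in the frame of rail between -0.012 and 0.012 m and y of panel in the frame of rail above 0.055 m), for 0.1 s.
2. the panel is on its way along the rail, still hooked over it (z of panel in the frame of rail between 0.155 and 0.178 m and x of panel in the frame of rail between -0.012 and 0.012 m and y of panel in the frame of rail below 0.05 m and y of panel in the frame of mark above 0.018 m), for 0.05 s.
3. the panel hangs freely on the rail, centred on the mark (z of panel in the frame of rail between 0.155 and 0.178 m and x of panel in the frame of rail between -0.012 and 0.012 m and contact force between panel and rail above 0.3 N and contact force between panel and the arm below 0.05 N and contact force between panel and the fingers below 0.05 N and y of panel in the frame of mark between -0.015 and 0.015 m and linear speed of panel below 0.02 m/s), for 0.2 s.
4. the red gauge is drawn clear out of the rack (z of gauge_red in the frame of gauge_rack above 0.105 m), for 0.1 s.
At the end, for the whole second after the job is handed in: Panel hanging free, plate to the robot, within 15 mm of the mark. Red gauge still in the fingers, touching nothing else, leaned 30-60 deg, pin lower; mid-pin 60 mm or more above the bench, 10-124 mm before the plate and within its outline (z of panel in the frame of rail between 0.155 and 0.178 m and x of panel in the frame of rail between -0.012 and 0.012 m and contact force between panel and rail above 0.3 N and contact force between panel and the arm below 0.05 N and contact force between panel and the fingers below 0.05 N and y of panel in the frame of mark between -0.015 and 0.015 m and angle between the y axis of panel and the y axis of rail, either way round below 0.25 rad and x of gauge_red_pin in the frame of rail below -0.02 m and angle between gauge_red's own z axis and vertical between 0.52 and 1.05 rad and x of gauge_red_pin in the frame of panel between -0.14 and -0.026 m and y of gauge_red_pin in the frame of panel between -0.05 and 0.05 m and z of gauge_red_pin in the frame of panel between -0.09 and 0 m and height (world z) of gauge_red_pin above 0.06 m and contact force between gauge_red and the fingers above 1 N and contact force between gauge_red and panel below 0.05 N and contact force between gauge_red and gauge_rack below 0.05 N and contact force between gauge_red and rail below 0.05 N and linear speed of gauge_red below 0.03 m/s); the arm keeps its last pose, push and grip.
It fails at once if another gauge is disturbed (moved over 20 mm) (distance of any of gauge_green, gauge_black from where it was at the start of the episode above 0.02 m).
It fails at once if a bystander on the bench is disturbed (moved over 30 mm) (distance of any of sample_part, ring_gauge, cleaner, mouse, caliper from where it was at the start of the episode above 0.03 m).
It also fails if it takes over 67 s, if anything falls off the work surface, if the arm or the gripper's body presses on something with over 40 N, if the wrist force passes 120 N, or if a joint passes its speed limit or range.

## Working session

There is one attempt and no reset: what is moved stays moved. The work goes in short steps, Python scripts to look and compute and a shell command to move; the robot and the scene stay as the last step left them, time stands still between calls to the robot, and variables do not carry over. Pictures are saved under pics/ and viewed, at most 10 in all, crops included, and the job is handed in when it is done.

```bash
mkdir -p pics; ls; cat > h.py <<'E'
import numpy as np, cv2, pickle
from workcell import arm
def snap(n):
    s=arm.snapshot(n); 
    for k in ("R","t","intrinsics","dist_coeffs","pixels","depth"): s[k]=np.array(s[k])
    return s
def cloud(s):
    h,w=s["depth"].shape
    u,v=np.meshgrid(np.arange(w),np.arange(h))
    p=cv2.undistortPoints(np.stack([u,v],-1).reshape(-1,1,2).astype(np.float64),s["intrinsics"],s["dist_coeffs"]).reshape(h,w,2)
    d=s["depth"].astype(float)
    C=np.dstack([p*d[...,None],d])
    return (C-s["t"])@s["R"]   # R^T (C-t)
E
python3 - <<'E'
from h import *
for n in("scene","top"):
    s=snap(n); pickle.dump(s,open(n+".pkl","wb")); cv2.imwrite(f"pics/{n}0.png",s["pixels"])
    print(n, (-s["R"].T@s["t"]).round(3), s["R"][2].round(2), s["intrinsics"][0,0])
print(arm.state())
E
```

```text
pics
scene [1.003 0.43  0.971] [-0.48 -0.4  -0.78] 438.59485057137795
top [ 0.2   -0.003  1.544] [ 0.22  0.01 -0.98] 492.53457368016717
{'time_s': 0.1, 'joint_pos': array([ 6.80326874e+01,  7.13222992e+00,  9.46277869e+01, -2.81146835e-04,
        7.83520671e+01, -4.73330273e+00]), 'qd': array([ 0.02281889,  0.0449481 , -0.26241879,  0.01818878, -0.03419425,
       -0.00554707]), 'effort': array([ 3.16842816e-04, -4.24930537e+01, -3.66653574e+01, -3.80637312e-05,
        3.86470958e-03,  4.72679901e-06]), 'eef_pos': array([0.19240327, 0.62028037, 0.23013226]), 'ee_rot': array([[-9.55102904e-01,  2.96273377e-01, -7.27325188e-04],
       [ 2.96274228e-01,  9.55101190e-01, -1.81600139e-03],
       [ 1.56636290e-04, -1.94995591e-03, -9.99998087e-01]]), 'contact_force': array([-0.10654397,  0.17170065,  0.31919447]), 'wrist_torque': array([-0.01065677,  0.01389689,  0.0124914 ]), 'gripper_force': 0.0, 'gripper_width': 1.002691257087923}
```

View pics/scene0.png

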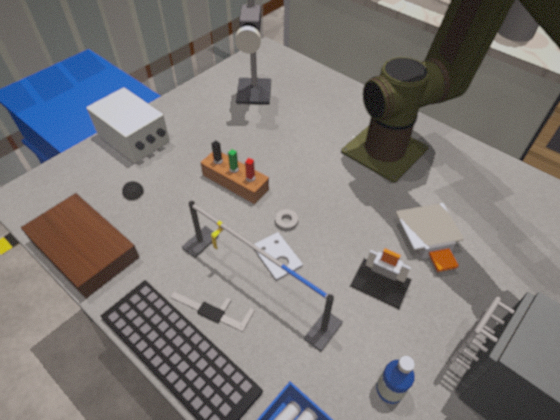

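View pics/top0.png

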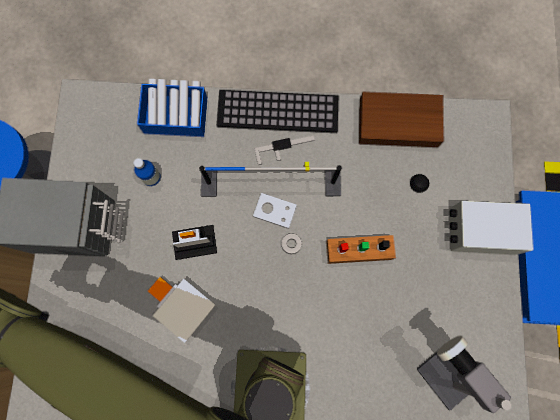

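The scene view shows the panel in its black holder at (388,262), the red gauge at (250,168), and the rail from (195,210) to (328,300) with its blue end near the right post and the yellow mark at (216,232). In the top view these are the holder at (190,240), the red gauge at (344,247), the rail from (205,170) to (338,170) and the mark at (307,165).

Candidates for the panel:
- The white plate with orange tab in the black holder, scene (388,262).
- The larger white and beige plate with an orange piece lying flat, scene (430,230) and (443,260).
- The white items in the blue bin, scene (295,410).

By the description I choose the smaller one, upright in the black holder. For the gauge I choose the red handle (250,168) over green (233,160) and black (216,150).

```bash
python3 - <<'E'
from h import *
S=pickle.load(open("scene.pkl","rb"));T=pickle.load(open("top.pkl","rb"))
a=cv2.resize(S["pixels"][225:305,340:470],None,fx=5,fy=5,interpolation=cv2.INTER_CUBIC)
cv2.imwrite("pics/crop1.png",a)
for n,s in(("S",S),("T",T)):
    P=cloud(s); hsv=cv2.cvtColor(s["pixels"],cv2.COLOR_BGR2HSV).astype(int); H,Sa,V=hsv[...,0],hsv[...,1],hsv[...,2]
    ok=(s["depth"]>0)
    def rep(name,m):
        m=m&ok
        if m.sum()<3: print(n,name,"none");return
        q=P[m]; print(n,name,m.sum(),"med",np.median(q,0).round(4),"p5",np.percentile(q,5,0).round(4),"p95",np.percentile(q,95,0).round(4))
        if m.sum()>8:
            (cx,cy),(w,h),an=cv2.minAreaRect(q[:,:2].astype(np.float32)*1000); print("    rect",round(cx,1),round(cy,1),round(w,1),round(h,1),round(an,1))
    x,y,z=P[...,0],P[...,1],P[...,2]
    col=Sa>120
    rep("yellow",col&(H>22)&(H<36)&(z>.05)&(x<1))
    bl=col&(H>100)&(H<130)&(z>.14)&(z<.18)&(x>.4)&(x<.75)&(y<.25)
    rep("blue",bl)
    bar=(z>.15)&(z<.172)&(x>.45)&(x<.75)&(y>-.3)&(y<.27); rep("bar",bar)
    rep("postreg",(z>.10)&(z<.175)&(x>.45)&(x<.75)&(y>-.3)&(y<.27)&(V<60))
    rep("tab",col&(H>5)&(H<22)&(z>.105)&(z<.16)&(x>.2)&(x<.5)&(y>.1))
    rep("tabtop",col&(H>5)&(H<22)&(z>.14)&(z<.16)&(x>.2)&(x<.5)&(y>.1))
    rep("panelwhite",(Sa<60)&(V>150)&(z>.04)&(z<.115)&(x>.25)&(x<.5)&(y>.12)&(y<.32))
    rep("red",(Sa>120)&((H<5)|(H>174))&(z>.055)&(z<.15)&(x>.25)&(x<.6)&(y<0))
    rep("redtop",(Sa>120)&((H<5)|(H>174))&(z>.119)&(z<.135)&(x>.25)&(x<.6)&(y<0))
    rep("green",col&(H>45)&(H<80)&(z>.119)&(z<.135)&(x>.25)&(x<.6)&(y<0))
    rep("rack",(H>5)&(H<22)&(Sa>80)&(z>.045)&(z<.062)&(x>.25)&(x<.6)&(y<-.05))
E
```

```text
S yellow 806 med [-0.0818  0.1179  0.3695] p5 [-0.132  -0.074   0.1422] p95 [0.639  0.296  0.5908]
    rect 225.1 -8.0 418.0 774.2 53.0
S blue 156 med [0.6168 0.1664 0.1649] p5 [0.6125 0.1154 0.1624] p95 [0.6206 0.2126 0.1678]
    rect 616.3 163.1 7.1 109.5 3.0
S bar 879 med [0.6222 0.0591 0.1645] p5 [ 0.6113 -0.1632  0.1587] p95 [0.635  0.2293 0.1673]
    rect 622.8 29.3 19.0 416.9 3.0
S postreg 95 med [0.6189 0.2308 0.1318] p5 [ 0.6157 -0.1657  0.1028] p95 [0.6392 0.2364 0.1635]
    rect 626.9 34.6 7.4 405.5 2.8
S tab 187 med [0.4231 0.2625 0.1348] p5 [0.4178 0.2471 0.1128] p95 [0.4274 0.2772 0.1476]
    rect 421.8 261.7 11.2 36.8 13.8
S tabtop 73 med [0.4215 0.2625 0.1454] p5 [0.4162 0.2463 0.1407] p95 [0.4272 0.2776 0.1485]
    rect 421.3 261.6 10.2 36.8 13.8
S panelwhite 615 med [0.2813 0.2709 0.0484] p5 [0.2521 0.2224 0.0438] p95 [0.4352 0.3033 0.1082]
    rect 346.3 262.9 112.4 192.2 89.9
S red 129 med [ 0.4162 -0.1904  0.1064] p5 [ 0.403  -0.2006  0.0714] p95 [ 0.4198 -0.1855  0.1282]
    rect 412.0 -194.3 21.4 17.8 16.9
S redtop 46 med [ 0.4122 -0.1929  0.1261] p5 [ 0.401  -
[... 1112 characters left out ...]
3.1 10.5 38.9 14.1
T panelwhite 457 med [0.2744 0.2692 0.0488] p5 [0.252  0.2296 0.0417] p95 [0.4311 0.3037 0.1087]
    rect 345.4 265.9 106.9 190.5 89.9
T red 71 med [ 0.4066 -0.1908  0.1228] p5 [ 0.399  -0.2009  0.0812] p95 [ 0.4165 -0.1823  0.1292]
    rect 415.2 -244.8 19.4 126.2 7.1
T redtop 43 med [ 0.409  -0.192   0.1248] p5 [ 0.4002 -0.2002  0.1203] p95 [ 0.4178 -0.1834  0.1302]
    rect 409.2 -192.3 18.5 18.8 15.6
T green 51 med [ 0.4151 -0.2527  0.1255] p5 [ 0.4067 -0.2615  0.1208] p95 [ 0.424  -0.2431  0.1316]
    rect 417.3 -278.6 18.0 73.7 4.2
T rack 1230 med [ 0.4113 -0.2466  0.0546] p5 [ 0.3809 -0.3447  0.0491] p95 [ 0.4509 -0.1598  0.0596]
    rect 416.4 -253.1 71.3 203.6 6.6
```

View pics/crop1.png

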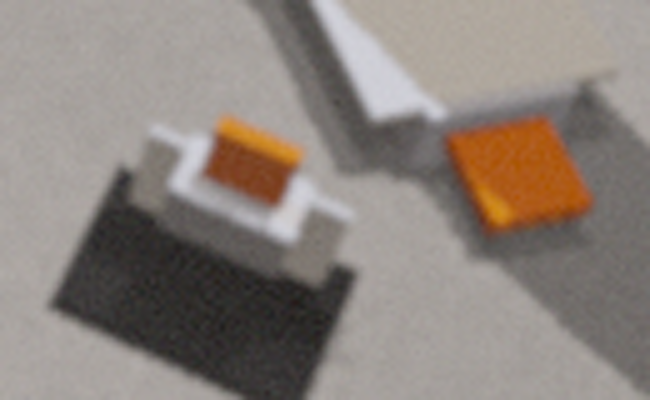

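The crop shows the upright panel: orange tab at (255,160), white roof at (240,205), plate edges at (165,140) and (335,210), all in the black stand. The larger one lies flat under a beige slab at (480,80), so my choice stands. Next I'll measure the mark and refine the rail, stand and gauge poses.

```bash
cat >> h.py <<'E'
from scipy.spatial.transform import Rotation as Ro
def go(p,R,cur=None):
    s=arm.state(); p0,R0=(np.array(s["eef_pos"]),np.array(s["ee_rot"])) if cur is None else cur
    print("t",round(s["time_s"],2),"pos",p0.round(4),"shift(tool,mm) before turn",((np.array(p)-p0)@R0*1000).round(1),"after turn",((np.array(p)-p0)@R*1000).round(1),
     "turn",Ro.from_matrix(R0.T@R).as_rotvec().round(3),"w",round(s["gripper_width"],2),"F",np.array(s["contact_force"]).round(1),"q",np.array(s["joint_pos"]).round(0))
def down(yaw):  # tool y at yaw deg from world x, z down
    a=np.radians(yaw); y=np.array([np.cos(a),np.sin(a),0]); z=np.array([0,0,-1.]); return np.column_stack([np.cross(y,z),y,z])
E
python3 - <<'E'
from h import *
for n in("scene","top"):
    s=pickle.load(open(n+".pkl","rb")); P=cloud(s)
    hsv=cv2.cvtColor(s["pixels"],cv2.COLOR_BGR2HSV).astype(int); H,Sa,V=hsv[...,0],hsv[...,1],hsv[...,2]
    x,y,z=P[...,0],P[...,1],P[...,2]; ok=s["depth"]>0
    reg=ok&(x>.58)&(x<.68)&(y>-.2)&(y<.26)
    m=reg&(Sa>110)&(H>22)&(H<38)&(z>.08); q=P[m]; 
    qt=q[(q[:,2]>.155)]
    print(n,"yellow",len(q),q.min(0).round(4),q.max(0).round(4),"ring",len(qt),qt.mean(0).round(4) if len(qt) else 0)
    b=reg&(z>.157)&(z<.172); q=P[b]; c=np.polyfit(q[:,1],q[:,0],1); r=np.abs(np.polyval(c,q[:,1])-q[:,0])<.008; q=q[r]; c=np.polyfit(q[:,1],q[:,0],1)
    print(" bar fit x=%.4f+%.4f*y"%(c[1],c[0]),"y",q[:,1].min().round(4),q[:,1].max().round(4),"z",np.percentile(q[:,2],[10,50,90]).round(4))
    k=reg&(z<.008)&(V<75); print(" feet", [ (P[k&(y>0)].mean(0).round(4)),(P[k&(y<0)].mean(0).round(4))], k.sum())
    w=ok&(Sa<70)&(V>150)&(z>.05)&(z<.115)&(x>.37)&(x<.47)&(y>.18)&(y<.34)
    a=np.radians(13.8); L=(P[w][:,:2]-[.420,.2625])@np.array([[np.cos(a),-np.sin(a)],[np.sin(a),np.cos(a)]])
    for lo,hi in((-60,-33),(-30,30),(33,60)):
        t=L[(L[:,1]*1000>lo)&(L[:,1]*1000<hi)]*1000; print(" panel local y",lo,hi,len(t),np.percentile(t[:,0],[5,50,95]).round(1) if len(t) else "", t[:,1].min().round(1) if len(t) else "",t[:,1].max().round(1) if len(t) else "")
    o=ok&(x>.2)&(x<.55)&(y>.3)&(y<.55)&(z>.15); print(" tall near path",o.sum(), P[o].min(0).round(2) if o.any() else "", P[o].max(0).round(2) if o.any() else "")
go([.420,.2625,.22],down(13.8))
E
```

```text
scene yellow 73 [ 0.6257 -0.0822  0.1036] [ 0.6562 -0.07    0.1701] ring 18 [ 0.6301 -0.0763  0.1656]
 bar fit x=0.6252+-0.0535*y y -0.1792 0.2368 z [0.1611 0.1645 0.1668]
 feet [array([nan, nan, nan]), array([ 0.6645, -0.1579,  0.0074])] 4
 panel local y -60 -33 28 [-17.8 -13.7 -11.9] -52.2 -33.4
 panel local y -30 30 180 [-14.1   7.   16.5] -29.7 29.9
 panel local y 33 60 25 [-17.6 -13.  -10.3] 34.0 49.5
 tall near path 2650 [0.36 0.48 0.15] [0.54 0.55 0.22]
top yellow 39 [ 0.6208 -0.0805  0.1042] [ 0.6535 -0.0675  0.1703] ring 17 [ 0.6263 -0.0748  0.1639]
 bar fit x=0.6229+-0.0551*y y -0.1731 0.2402 z [0.1597 0.1642 0.1682]
 feet [array([0.6274, 0.1969, 0.0048]), array([ 0.6571, -0.0978,  0.0021])] 57
 panel local y -60 -33 8 [-15.9 -14.3 -13.2] -46.9 -33.4
 panel local y -30 30 123 [-15.8  -7.8  15.6] -29.8 29.9
 panel local y 33 60 11 [-14.7 -13.1 -11. ] 33.3 50.6
 tall near path 1726 [0.2  0.48 0.15] [0.54 0.55 0.57]
t 0.1 pos [0.1924 0.6203 0.2301] shift(tool,mm) before turn [-323.4 -274.3   10.6] after turn [-401.7  135.7   10.1] turn [-2.000e-03  1.000e-03  1.029e+00] w 1.0 F [-0.1  0.2  0.3] q [68.  7. 95. -0. 78. -5.]<stdin>:12: RuntimeWarning: Mean of empty slice.
  ret = um.true_divide(
```

```bash
python3 -m handwheel '[[[0,0,0],[0,0,0.147],60],[[0,0,0],[0,0,0.147],60],[[0,0,0],[0,0,0.147],60],[[0,0,0],[0,0,0.147],60],[[0,0,0],[0,0,0.147],60]]' >/dev/null; python3 -m handwheel '[[[0,0,0],[0,0,0.147],60],[[0,0,0],[0,0,0.147],60],[[-40,0,0],[0,0,0],60],[[-40,0,0],[0,0,0],60],[[-40,0,0],[0,0,0],60]]'; python3 -m handwheel '[[[-40,0,0],[0,0,0],60],[[-40,0,0],[0,0,0],60],[[-40,0,0],[0,0,0],60],[[-40,0,0],[0,0,0],60],[[-40,0,0],[0,0,0],60]]'
python3 - <<'E'
from h import *
go([.420,.2625,.22],down(13.8))
E
```

```text
time_s: 1.1
eef_pos: [0.2211, 0.5028, 0.2304]
ee_rot: [[-0.239, 0.971, -0.001], [0.971, 0.239, -0.001], [-0.001, -0.001, -1.0]]
contact_force: [1.0, -0.2, 0.4]
gripper_width: 0.702
gripper_force: 0.0
time_s: 1.6
eef_pos: [0.2688, 0.3084, 0.2308]
ee_rot: [[-0.239, 0.971, -0.0], [0.971, 0.239, -0.0], [-0.0, -0.0, -1.0]]
contact_force: [1.3, 0.1, 1.2]
gripper_width: 0.701
gripper_force: 0.0
t 1.6 pos [0.2688 0.3084 0.2308] shift(tool,mm) before turn [-80.8 135.8  10.8] after turn [-80.7 135.9  10.8] turn [-0.     0.     0.001] w 0.7 F [1.3 0.1 1.2] q [ 41. -26. 123.  -0.  82.  28.]
```

```bash
python3 -m handwheel '[[[-40,0,0],[0,0,0],60],[[-41,25,0],[0,0,0],60],[[0,40,0],[0,0,0],60],[[0,40,0],[0,0,0],60],[[0,31,0],[0,0,0],60]]' 
python3 - <<'E'
from h import *
go([.420,.2625,.22],down(13.8))
s=snap("wrist");cv2.imwrite("pics/w1.png",s["pixels"]);P=cloud(s)
hsv=cv2.cvtColor(s["pixels"],cv2.COLOR_BGR2HSV).astype(int)
m=(hsv[...,1]>120)&(hsv[...,0]>5)&(hsv[...,0]<22)&(P[...,2]>.139)&(P[...,2]<.152)&(s["depth"]>0)&(abs(P[...,0]-.42)<.05)&(abs(P[...,1]-.26)<.05)
q=P[m];print(len(q),np.median(q[:,2]) if len(q) else "",cv2.minAreaRect(q[:,:2].astype(np.float32)*1000) if len(q) else "")
E
```

```text
time_s: 2.1
eef_pos: [0.4222, 0.2634, 0.231]
ee_rot: [[-0.237, 0.972, -0.0], [0.972, 0.237, -0.0], [-0.0, -0.0, -1.0]]
contact_force: [0.3, 1.1, -0.1]
gripper_width: 0.701
gripper_force: 0.0
t 2.1 pos [0.4222 0.2634 0.231 ] shift(tool,mm) before turn [-0.3 -2.3 11. ] after turn [-0.3 -2.3 11. ] turn [-0.     0.    -0.002] w 0.7 F [ 0.3  1.1 -0.1] q [ 26. -13. 114.  -0.  79.  12.]
596 0.14587907458939092 ((420.1124572753906, 261.2307434082031), (9.28267765045166, 39.38484191894531), 12.710561752319336)
```

View pics/w1.png

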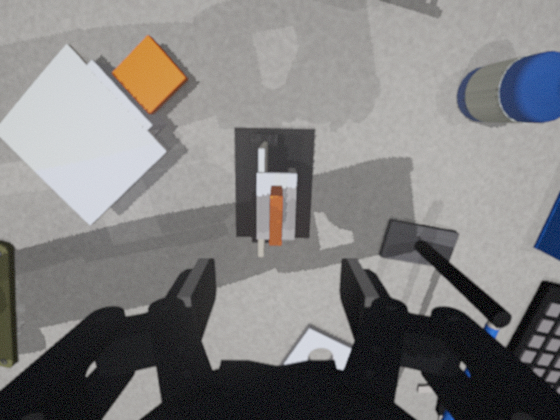

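The wrist view shows the orange tab at (276,215), white plate on the left (robot) side, aligned with the fingers. Next: descend and grip.

```bash
python3 -m handwheel '[[[-1,-2,30],[0,0,0],60],[[0,0,30],[0,0,0],60],[[0,0,30],[0,0,0],60],[[0,0,26],[0,0,0],60],[[0,0,0],[0,0,0],60]]'; python3 -m handwheel '[[[0,0,0],[0,0,0],30],[[0,0,0],[0,0,0],0],[[0,0,0],[0,0,0],0],[[0,0,0],[0,0,0],0],[[0,0,0],[0,0,0],0]]'; python3 -m handwheel '[[[0,0,0],[0,0,0],0],[[0,0,0],[0,0,0],0],[[0,0,-2],[0,0,0],0],[[0,0,-4],[0,0,0],0],[[0,0,-4],[0,0,0],0]]'
```

```text
time_s: 2.65
eef_pos: [0.4152, 0.2608, 0.1106]
ee_rot: [[-0.239, 0.971, -0.009], [0.971, 0.239, -0.004], [-0.002, -0.009, -1.0]]
contact_force: [-0.2, -0.3, -0.2]
gripper_width: 0.704
gripper_force: 0.0
time_s: 3.15
eef_pos: [0.42, 0.263, 0.1173]
ee_rot: [[-0.239, 0.971, 0.004], [0.971, 0.239, 0.002], [0.001, 0.004, -1.0]]
contact_force: [0.1, 0.4, 4.9]
gripper_width: 0.106
gripper_force: 59.4
time_s: 3.65
eef_pos: [0.4192, 0.2624, 0.1253]
ee_rot: [[-0.238, 0.971, 0.002], [0.971, 0.238, 0.0], [-0.0, 0.002, -1.0]]
contact_force: [5.2, 2.0, -4.2]
gripper_width: 0.105
gripper_force: 58.2
```

```bash
python3 -m handwheel '[[[0,0,-20],[0,0,0],0],[[0,0,-25],[0,0,0],0],[[0,0,-25],[0,0,0],0],[[0,0,-25],[0,0,0],0],[[0,0,-17],[0,0,0],0]]'; python3 -m handwheel '[[[0,0,0],[0,0,0.047],0],[[0,0,0],[0,0,0.047],0],[[0,0,0],[0,0,0.047],0],[[0,0,0],[0,0,0.046],0],[[0,0,0],[0,0,0],0]]'
python3 - <<'E'
from h import *
go([.6172,.126,.235],down(3.1))
s=snap("wrist");cv2.imwrite("pics/w2.png",s["pixels"])
E
```

```text
time_s: 4.15
eef_pos: [0.4179, 0.2621, 0.2388]
ee_rot: [[-0.239, 0.971, -0.002], [0.971, 0.239, -0.001], [-0.0, -0.002, -1.0]]
contact_force: [-0.1, -0.3, -1.9]
gripper_width: 0.104
gripper_force: 59.0
time_s: 4.65
eef_pos: [0.4175, 0.262, 0.2366]
ee_rot: [[-0.054, 0.999, -0.003], [0.999, 0.054, -0.001], [-0.001, -0.003, -1.0]]
contact_force: [-0.4, 0.5, -1.7]
gripper_width: 0.103
gripper_force: 58.9
t 4.65 pos [0.4175 0.262  0.2366] shift(tool,mm) before turn [-146.6  192.     1.1] after turn [-146.6  192.     1.6] turn [-0.003  0.001  0.   ] w 0.1 F [-0.4  0.5 -1.7] q [ 26. -13. 114.   0.  80.  23.]
```

View pics/w2.png

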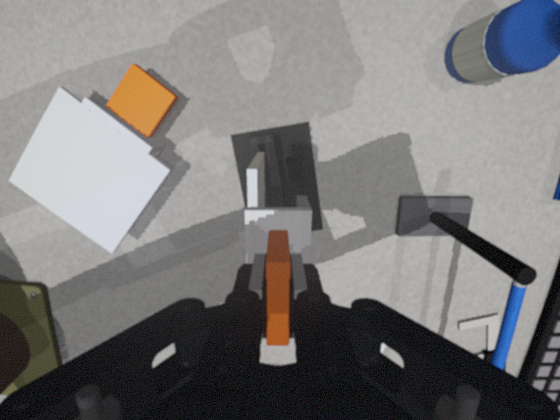

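The panel is lifted clear and gripped by its tab, at (278,290). Now carry it above the blue end and measure again before lowering.

```bash
python3 -m handwheel '[[[-30,20,0],[0,0,0],0],[[-30,25,0],[0,0,0],0],[[-30,25,0],[0,0,0],0],[[-30,25,0],[0,0,0],0],[[-27,25,0],[0,0,0],0]]'; python3 -m handwheel '[[[0,25,0],[0,0,0],0],[[0,20,0],[0,0,0],0],[[0,15,0],[0,0,0],0],[[0,12,0],[0,0,0],0],[[0,0,0],[0,0,0],0]]'; python3 -m handwheel '[[[0,0,0],[0,0,0],0],[[0,0,0],[0,0,0],0],[[0,0,0],[0,0,0],0],[[0,0,0],[0,0,0],0],[[0,0,0],[0,0,0],0]]'
python3 - <<'E'
from h import *
go([.6172,.126,.235],down(3.1))
for n in("scene","top"):
    s=snap(n); P=cloud(s); hsv=cv2.cvtColor(s["pixels"],cv2.COLOR_BGR2HSV).astype(int); H,Sa,V=hsv[...,0],hsv[...,1],hsv[...,2]
    x,y,z=P[...,0],P[...,1],P[...,2]; ok=(s["depth"]>0)&(abs(x-.62)<.06)&(abs(y-.126)<.07)
    cv2.imwrite(f"pics/{n}2.png",cv2.resize(s["pixels"][200:340,230:380] if n=="scene" else s["pixels"][120:220,190:300],None,fx=4,fy=4))
    m=ok&(Sa<70)&(z>.10)&(z<.225)
    a=np.radians(3.1); L=(P[m][:,:2]-[.6172,.126])@np.array([[np.cos(a),-np.sin(a)],[np.sin(a),np.cos(a)]])*1000; Z=P[m][:,2]*1000
    for lo,hi in((115,150),(170,185),(188,200),(205,220)):
        k=(Z>lo)&(Z<hi); 
        if k.sum(): print(n,lo,k.sum(),"x",np.percentile(L[k,0],[2,25,50,75,98]).round(1),"y",np.percentile(L[k,1],[2,98]).round(1))
E
```

```text
time_s: 5.2
eef_pos: [0.5467, 0.1206, 0.237]
ee_rot: [[-0.055, 0.998, -0.002], [0.998, 0.055, -0.0], [0.0, -0.002, -1.0]]
contact_force: [0.2, 0.8, -1.5]
gripper_width: 0.108
gripper_force: 58.9
time_s: 5.7
eef_pos: [0.6188, 0.1259, 0.2367]
ee_rot: [[-0.054, 0.999, -0.002], [0.999, 0.054, -0.0], [-0.0, -0.002, -1.0]]
contact_force: [0.5, -0.9, -1.4]
gripper_width: 0.108
gripper_force: 59.0
time_s: 6.2
eef_pos: [0.6181, 0.126, 0.2375]
ee_rot: [[-0.054, 0.999, 0.0], [0.999, 0.054, 0.0], [0.0, 0.0, -1.0]]
contact_force: [-1.1, -1.4, -1.4]
gripper_width: 0.104
gripper_force: 59.0
t 6.2 pos [0.6181 0.126  0.2375] shift(tool,mm) before turn [ 0.  -0.9  2.5] after turn [ 0.  -0.9  2.5] turn [ 0. -0.  0.] w 0.1 F [-1.1 -1.4 -1.4] q [ 7.  4. 97.  0. 79.  4.]
scene 115 3 x [-14.9 -13.9 -12.8 -12.8 -12.8] y [18.2 47.4]
scene 170 57 x [-16.  -12.  -11.7 -11.1 -10.4] y [14.1 47.3]
scene 188 82 x [-13.8 -11.6  14.   16.   17.2] y [-29.1  46.9]
scene 205 149 x [-15.6 -11.5  15.6  16.2  17.2] y [-30.5  47.1]
top 115 2 x [-16.1 -15.9 -15.7 -15.5 -15.2] y [-48.  -47.7]
top 205 3 x [-17.1 -16.7 -16.2 -15.1 -14. ] y [-48.3 -47.8]
```

View pics/scene2.png

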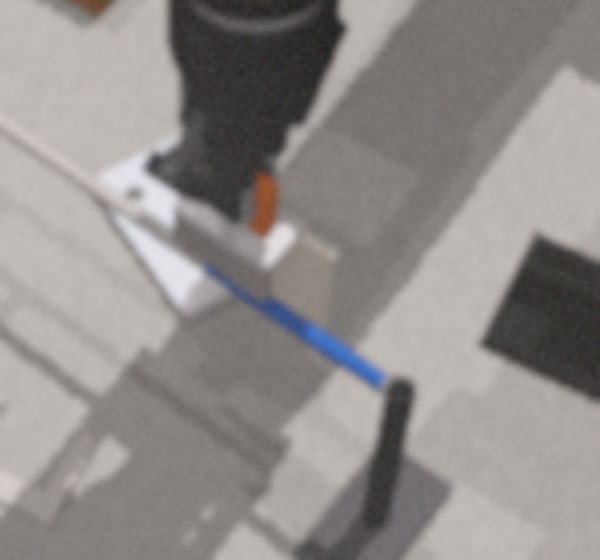

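The panel hangs over the blue bar, with the plate at (150,230) on the robot's side and the back leg at (225,265) beyond the bar. Next: lower it.

```bash
python3 -m handwheel '[[[0,0,8],[0,0,0],0],[[0,0,12],[0,0,0],0],[[0,0,12],[0,0,0],0],[[0,0,8],[0,0,0],0],[[0,0,5],[0,0,0],0]]'; python3 -m handwheel '[[[0,0,3],[0,0,0],0],[[0,0,2],[0,0,0],0],[[0,0,1],[0,0,0],0],[[0,0,0],[0,0,0],0],[[0,0,0],[0,0,0],0]]';python3 -m handwheel '[[[0,0,1],[0,0,0],0],[[0,0,1],[0,0,0],0],[[0,0,0],[0,0,0],0],[[0,0,0],[0,0,0],0],[[0,0,0],[0,0,0],0]]'
```

```text
time_s: 6.8
eef_pos: [0.6175, 0.1259, 0.1901]
ee_rot: [[-0.054, 0.999, -0.003], [0.999, 0.054, -0.0], [-0.0, -0.003, -1.0]]
contact_force: [-0.7, 0.5, -2.3]
gripper_width: 0.107
gripper_force: 59.0
time_s: 7.3
eef_pos: [0.6186, 0.126, 0.1868]
ee_rot: [[-0.054, 0.999, 0.001], [0.999, 0.054, 0.0], [0.0, 0.001, -1.0]]
contact_force: [-0.0, 0.4, -1.7]
gripper_width: 0.105
gripper_force: 59.0
time_s: 7.8
eef_pos: [0.6184, 0.126, 0.1843]
ee_rot: [[-0.054, 0.999, 0.0], [0.999, 0.054, 0.0], [0.0, 0.0, -1.0]]
contact_force: [-0.2, 0.2, -1.0]
gripper_width: 0.104
gripper_force: 59.0
```

```bash
python3 -m handwheel '[[[0,0,1],[0,0,0],0],[[0,0,0],[0,0,0],0],[[0,0,0],[0,0,0],0],[[0,0,0],[0,0,0],0],[[0,0,0],[0,0,0],0]]';python3 -m handwheel '[[[0,0,1],[0,0,0],0],[[0,0,0],[0,0,0],0],[[0,0,0],[0,0,0],0],[[0,0,0],[0,0,0],0],[[0,0,0],[0,0,0],0]]'
python3 - <<'E'
from h import *
go([.628,-.0765,.183],down(3.1))
E
```

```text
time_s: 8.3
eef_pos: [0.6183, 0.126, 0.1834]
ee_rot: [[-0.054, 0.999, 0.0], [0.999, 0.054, 0.0], [-0.0, 0.0, -1.0]]
contact_force: [1.1, 0.8, -1.3]
gripper_width: 0.103
gripper_force: 59.0
time_s: 8.8
eef_pos: [0.6183, 0.126, 0.1823]
ee_rot: [[-0.054, 0.999, -0.0], [0.999, 0.054, -0.0], [-0.0, -0.0, -1.0]]
contact_force: [0.3, 0.1, -1.2]
gripper_width: 0.107
gripper_force: 59.2
t 8.8 pos [0.6183 0.126  0.1823] shift(tool,mm) before turn [-202.7   -1.3   -0.7] after turn [-202.7   -1.3   -0.7] turn [-0.  0. -0.] w 0.11 F [ 0.3  0.1 -1.2] q [  7.   7. 100.  -0.  74.   4.]
```

```bash
python3 -m handwheel '[[[-10,0,0],[0,0,0],0],[[-16,0,0],[0,0,0],0],[[-18,0,0],[0,0,0],0],[[-18,0,0],[0,0,0],0],[[-18,0,0],[0,0,0],0]]'; python3 -m handwheel '[[[-18,0,0],[0,0,0],0],[[-18,0,0],[0,0,0],0],[[-18,0,0],[0,0,0],0],[[-18,0,0],[0,0,0],0],[[-15,0,0],[0,0,0],0]]'; python3 -m handwheel '[[[-14,0,0],[0,0,0],0],[[-10,-1,0],[0,0,0],0],[[-7,0,0],[0,0,0],0],[[-3,0,0],[0,0,0],0],[[0,0,0],[0,0,0],0]]'
python3 - <<'E'
from h import *
go([.628,-.0765,.183],down(3.1))
cs=[]
for n in("scene","top"):
    s=snap(n); P=cloud(s); hsv=cv2.cvtColor(s["pixels"],cv2.COLOR_BGR2HSV).astype(int); H,Sa,V=hsv[...,0],hsv[...,1],hsv[...,2]
    x,y,z=P[...,0],P[...,1],P[...,2]; ok=(s["depth"]>0)&(abs(x-.628)<.06)&(abs(y+.0765)<.07)
    cs.append(cv2.resize(s["pixels"][170:310,150:300] if n=="scene" else s["pixels"][110:250,230:380],(400,400)))
    m=ok&(Sa<70)&(z>.085)&(z<.18)
    a=np.radians(3.1); L=(P[m][:,:2]-[.628,-.0765])@np.array([[np.cos(a),-np.sin(a)],[np.sin(a),np.cos(a)]])*1000; Z=P[m][:,2]*1000
    for lo,hi in((90,130),(140,165),(165,180)):
        k=(Z>lo)&(Z<hi); 
        if k.sum(): print(n,lo,k.sum(),"x",np.percentile(L[k,0],[2,25,50,75,98]).round(1),"y",np.percentile(L[k,1],[2,98]).round(1))
    k=ok&(Sa>110)&(H>22)&(H<38)&(z>.08); q=P[k]; print("yellow",len(q),q.mean(0).round(4) if len(q) else "")
cv2.imwrite("pics/c3.png",np.hstack(cs))
E
```

```text
time_s: 9.3
eef_pos: [0.6227, 0.0439, 0.1823]
ee_rot: [[-0.053, 0.999, 0.0], [0.999, 0.053, -0.0], [-0.0, -0.0, -1.0]]
contact_force: [-0.5, 0.8, -1.5]
gripper_width: 0.106
gripper_force: 59.2
time_s: 9.8
eef_pos: [0.6274, -0.0425, 0.1823]
ee_rot: [[-0.053, 0.999, 0.0], [0.999, 0.053, -0.0], [-0.0, 0.0, -1.0]]
contact_force: [-0.3, 0.1, -1.0]
gripper_width: 0.103
gripper_force: 59.2
time_s: 10.3
eef_pos: [0.6282, -0.0749, 0.1823]
ee_rot: [[-0.054, 0.999, -0.0], [0.999, 0.054, 0.0], [0.0, -0.0, -1.0]]
contact_force: [-0.9, -0.4, -1.2]
gripper_width: 0.105
gripper_force: 59.2
t 10.3 pos [ 0.6282 -0.0749  0.1823] shift(tool,mm) before turn [-1.6 -0.3 -0.7] after turn [-1.6 -0.3 -0.7] turn [-0. -0. -0.] w 0.11 F [-0.9 -0.4 -1.2] q [-12.   7. 100.   0.  74. -15.]
scene 90 124 x [-16.3 -13.  -12.3 -11.7  24.7] y [ 3.4 48.7]
scene 140 216 x [-16.1  -2.9  12.   15.2  16.5] y [-31.3  62.8]
scene 165 227 x [-16.8  -1.6   6.7  12.1  16.3] y [-28.8  66. ]
yellow 55 [ 0.6223 -0.0637  0.3018]
top 140 1 x [-2.2 -2.2 -2.2 -2.2 -2.2] y [-68.4 -68.4]
top 165 1 x [-1.7 -1.7 -1.7 -1.7 -1.7] y [-67.5 -67.5]
yellow 363 [ 0.611  -0.0667  0.4725]
```

View pics/c3.png

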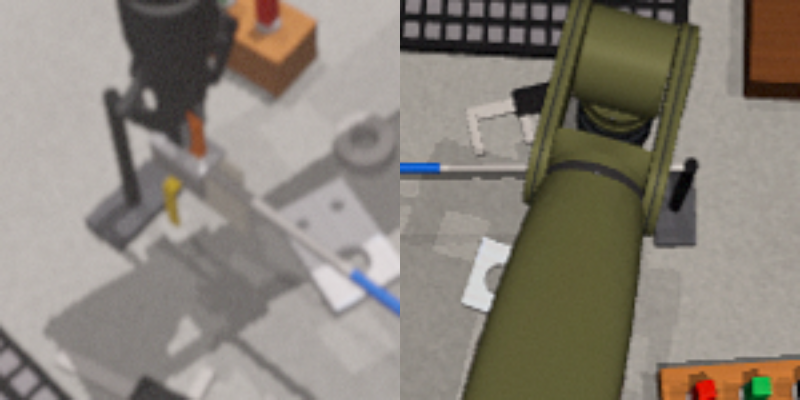

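The panel sits on the bar, over the yellow pointer at (170,195) in the left half. Now release it and back straight up.

```bash
python3 -m handwheel '[[[0,0,1],[0,0,0],0],[[0,0,0],[0,0,0],12],[[0,0,0],[0,0,0],16],[[0,0,0],[0,0,0],25],[[0,0,0],[0,0,0],40]]'; python3 -m handwheel '[[[0,0,0],[0,0,0],40],[[0,0,0],[0,0,0],40],[[0,0,0],[0,0,0],40],[[0,0,-10],[0,0,0],40],[[0,0,-20],[0,0,0],40]]'; python3 -m handwheel '[[[0,0,-30],[0,0,0],40],[[0,0,-30],[0,0,0],40],[[0,0,-20],[0,0,0],40],[[0,0,0],[0,0,0],40],[[0,0,0],[0,0,0],40]]'
python3 - <<'E'
from h import *
s=snap("scene"); P=cloud(s); hsv=cv2.cvtColor(s["pixels"],cv2.COLOR_BGR2HSV).astype(int); H,Sa,V=hsv[...,0],hsv[...,1],hsv[...,2]
x,y,z=P[...,0],P[...,1],P[...,2]; ok=(s["depth"]>0)&(abs(x-.628)<.06)&(abs(y+.0765)<.07)
t=ok&(Sa>120)&(H>5)&(H<20)&(z>.16)&(z<.225);q=P[t];print("tab",q.min(0).round(4),q.max(0).round(4),cv2.minAreaRect(q[q[:,2]>.205][:,:2].astype(np.float32)*1000))
k=ok&(Sa>110)&(H>22)&(H<38)&(z>.08)&(z<.2); q=P[k]; print("yellow",q.mean(0).round(4),q[:,1].min(),q[:,1].max())
cv2.imwrite("pics/c4.png",cv2.resize(s["pixels"][130:310,150:330],(540,540)))
go([.4095,-.1945,.24],down(6.8))
E
```

```text
time_s: 10.9
eef_pos: [0.6283, -0.0747, 0.1813]
ee_rot: [[-0.054, 0.999, 0.0], [0.999, 0.054, -0.0], [-0.0, 0.0, -1.0]]
contact_force: [-0.3, 0.2, -0.2]
gripper_width: 0.448
gripper_force: 0.0
time_s: 11.4
eef_pos: [0.6271, -0.0746, 0.21]
ee_rot: [[-0.054, 0.999, -0.004], [0.999, 0.054, 0.001], [0.001, -0.004, -1.0]]
contact_force: [0.3, 0.5, -0.4]
gripper_width: 0.47
gripper_force: 0.0
time_s: 11.9
eef_pos: [0.6282, -0.0748, 0.2917]
ee_rot: [[-0.054, 0.999, 0.001], [0.999, 0.054, -0.0], [-0.0, 0.001, -1.0]]
contact_force: [-0.1, 0.0, -0.5]
gripper_width: 0.47
gripper_force: 0.0
tab [ 0.6224 -0.0934  0.1745] [ 0.633  -0.0561  0.2144] ((626.985107421875, -74.7650146484375), (7.721372604370117, 37.44944381713867), 3.4564154148101807)
yellow [ 0.6523 -0.075   0.1348] -0.08379516434860847 -0.07012721779282662
t 11.95 pos [ 0.6277 -0.0747  0.2902] shift(tool,mm) before turn [-107.9 -224.3   50.5] after turn [ -93.1 -230.8   50.2] turn [-0.002 -0.    -0.065] w 0.47 F [ 0.3 -0.5 -0.4] q [-12.   3.  93.  -0.  84. -15.]
```

View pics/c4.png

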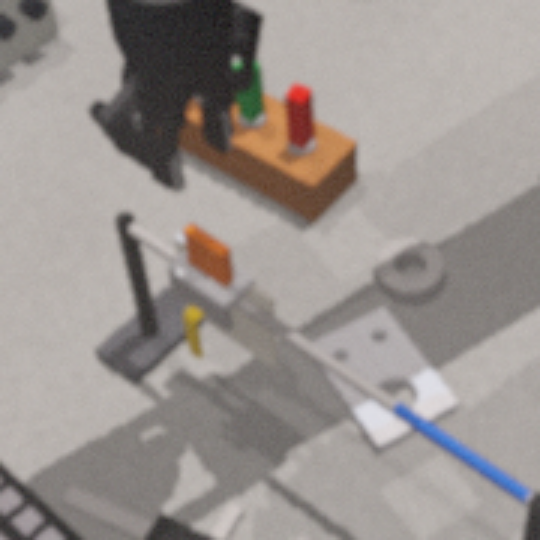

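The panel hangs free on the rail, tab at (208,253), with its centre within about 1 mm of the mark's y. Now move above the red gauge.

```bash
python3 -m handwheel '[[[0,0,0],[0,0,-0.065],50],[[0,-40,0],[0,0,0],50],[[-30,-40,0],[0,0,0],50],[[-30,-40,0],[0,0,0],50],[[-33,-40,0],[0,0,0],50]]'; python3 -m handwheel '[[[0,-40,20],[0,0,0],50],[[0,-31,20],[0,0,0],50],[[0,0,0],[0,0,0],50],[[0,0,0],[0,0,0],50],[[0,0,0],[0,0,0],50]]'
python3 - <<'E'
from h import *
go([.4095,-.1945,.24],down(6.8))
s=snap("wrist");cv2.imwrite("pics/w5.png",s["pixels"]);P=cloud(s)
hsv=cv2.cvtColor(s["pixels"],cv2.COLOR_BGR2HSV).astype(int);H=hsv[...,0];z=P[...,2]
ok=(hsv[...,1]>120)&(z>.118)&(z<.134)&(s["depth"]>0)
for n,m in(("red",(H<5)|(H>174)),("green",(H>45)&(H<80))):
    q=P[ok&m];print(n,len(q),[np.round(v,1) for v in cv2.minAreaRect(q[:,:2].astype(np.float32)*1000)] if len(q)>5 else "", np.median(q[:,2]) if len(q) else "")
E
```

```text
time_s: 12.45
eef_pos: [0.4794, -0.1849, 0.2888]
ee_rot: [[-0.12, 0.993, -0.003], [0.993, 0.12, 0.002], [0.002, -0.003, -1.0]]
contact_force: [0.3, -1.4, -0.4]
gripper_width: 0.583
gripper_force: 0.0
time_s: 12.95
eef_pos: [0.412, -0.1932, 0.2517]
ee_rot: [[-0.119, 0.993, 0.001], [0.993, 0.119, -0.0], [-0.0, 0.001, -1.0]]
contact_force: [-0.1, 0.1, -0.1]
gripper_width: 0.588
gripper_force: 0.0
t 12.95 pos [ 0.412  -0.1932  0.2517] shift(tool,mm) before turn [-1.  -2.6 11.7] after turn [-1.  -2.6 11.7] turn [0.001 0.    0.001] w 0.59 F [-0.1  0.1 -0.1] q [-32. -19. 117.   0.  82. -39.]
red 453 [array([ 410. , -195.8]), array([18.5, 19. ]), np.float64(11.7)] 0.1257479582674696
green 94 [array([ 519. , -217.7]), array([237.5,  20.1]), np.float64(20.7)] 0.1259857226003258
```

View pics/w5.png

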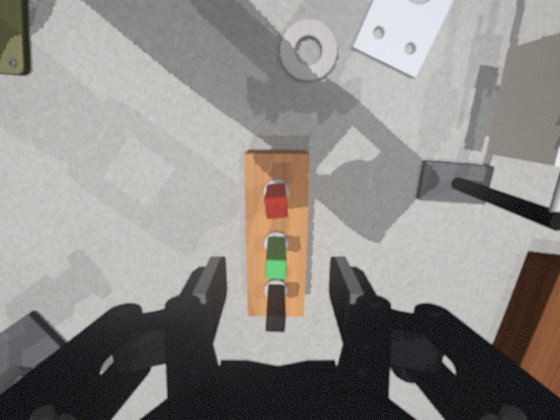

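The wrist view has the red handle at (277,203), nearest the top, with green at (277,255) and black at (275,305) behind it. The fingers close across the rack, clear of both neighbours. Next: descend, grip and draw it out.

```bash
python3 -m handwheel '[[[-2,-2,0],[0,0,-0.045],50],[[0,0,35],[0,0,0],50],[[0,0,35],[0,0,0],50],[[0,0,35],[0,0,0],50],[[0,0,30],[0,0,0],50]]'; python3 -m handwheel '[[[0,0,20],[0,0,0],50],[[0,0,15],[0,0,0],50],[[0,0,4],[0,0,0],50],[[0,0,0],[0,0,0],50],[[0,0,0],[0,0,0],50]]';python3 -m handwheel '[[[0,0,0],[0,0,0],0],[[0,0,0],[0,0,0],0],[[0,0,0],[0,0,0],0],[[0,0,0],[0,0,0],0],[[0,0,0],[0,0,0],0]]'
```

```text
time_s: 13.5
eef_pos: [0.4105, -0.1953, 0.1154]
ee_rot: [[-0.165, 0.986, 0.001], [0.986, 0.165, -0.0], [-0.0, 0.0, -1.0]]
contact_force: [0.2, 1.2, -0.1]
gripper_width: 0.59
gripper_force: 0.0
time_s: 14.0
eef_pos: [0.4106, -0.1959, 0.0786]
ee_rot: [[-0.164, 0.986, 0.002], [0.986, 0.164, -0.001], [-0.001, 0.002, -1.0]]
contact_force: [-0.0, -0.0, 0.1]
gripper_width: 0.588
gripper_force: 0.0
time_s: 14.5
eef_pos: [0.41, -0.1958, 0.0784]
ee_rot: [[-0.163, 0.987, 0.002], [0.987, 0.163, -0.001], [-0.001, 0.001, -1.0]]
contact_force: [-0.4, 1.1, 5.9]
gripper_width: 0.226
gripper_force: 58.7
```

```bash
python3 -m handwheel '[[[0,0,-8],[0,0,0],0],[[0,0,-15],[0,0,0],0],[[0,0,-20],[0,0,0],0],[[0,0,-25],[0,0,0],0],[[0,0,-25],[0,0,0],0]]'; python3 -m handwheel '[[[0,0,-25],[0,0,0],0],[[0,0,-25],[0,0,0],0],[[0,0,-10],[0,0,0],0],[[0,0,0],[0,0,0],0],[[0,0,0],[0,0,0],0]]'
python3 - <<'E'
from h import *
st=arm.state(); R0=st["ee_rot"]
# panel frame
a=np.radians(3.1); xr=np.array([np.cos(a),np.sin(a),0]); yr=np.array([-np.sin(a),np.cos(a),0])
pan=np.array([.628,-.0750,.165])
pin=pan-.080*xr+np.array([0,0,-.045])
# lean 45: tool z = forward(xr)&down ; tool y = xr & up
z=(xr-[0,0,1])/2**.5; y=(xr+[0,0,1])/2**.5; R=np.column_stack([np.cross(y,z),y,z])
tcp=pin-z*(.0234+.022)
print("pin",pin,"tcp",tcp)
go(tcp,R)
pre=tcp-.08*xr; pre[2]=.23
go(pre,down(3.1)); 
go(tcp,R,(pre,down(3.1)))
E
```

```text
time_s: 15.0
eef_pos: [0.4086, -0.195, 0.1705]
ee_rot: [[-0.163, 0.987, -0.002], [0.987, 0.163, 0.001], [0.001, -0.002, -1.0]]
contact_force: [0.6, -0.0, -1.6]
gripper_width: 0.229
gripper_force: 59.5
time_s: 15.5
eef_pos: [0.4088, -0.1951, 0.2289]
ee_rot: [[-0.163, 0.987, -0.002], [0.987, 0.163, 0.001], [0.001, -0.002, -1.0]]
contact_force: [0.5, 0.4, -2.6]
gripper_width: 0.224
gripper_force: 59.6
pin [ 0.54811707 -0.07932631  0.12      ] tcp [ 0.5160614  -0.08106238  0.15210265]
t 15.5 pos [ 0.4088 -0.1951  0.2289] shift(tool,mm) before turn [ 94.9 124.6  76.8] after turn [108.1  25.8 134.4] turn [-0.786 -0.044  0.104] w 0.22 F [ 0.5  0.4 -2.6] q [-32. -19. 119.  -0.  80. -42.]
t 15.5 pos [ 0.4088 -0.1951  0.2289] shift(tool,mm) before turn [103.8  44.9  -1. ] after turn [108.1  33.3  -1.1] turn [-0.002 -0.001  0.11 ] w 0.22 F [ 0.5  0.4 -2.6] q [-32. -19. 119.  -0.  80. -42.]
t 15.5 pos [ 0.4362 -0.0854  0.23  ] shift(tool,mm) before turn [-0.  80.  77.9] after turn [ -0.    1.5 111.7] turn [-0.785 -0.     0.   ] w 0.22 F [ 0.5  0.4 -2.6] q [-32. -19. 119.  -0.  80. -42.]
```

```bash
python3 -m handwheel '[[[0,0,0],[0,0,0.11],0],[[25,8,0],[0,0,0],0],[[30,9,0],[0,0,0],0],[[30,9,0],[0,0,0],0],[[23,7,0],[0,0,0],0]]'; python3 -m handwheel '[[[0,0,0],[-0.1,0,0],0],[[0,0,0],[-0.12,0,0],0],[[0,0,0],[-0.12,0,0],0],[[0,0,0],[-0.12,0,0],0],[[0,0,0],[-0.12,0,0],0]]'; python3 -m handwheel '[[[0,0,0],[-0.12,0,0],0],[[0,0,0],[-0.085,0,0],0],[[0,0,0],[0,0,0],0],[[0,0,0],[0,0,0],0],[[0,0,0],[0,0,0],0]]'
python3 - <<'E'
from h import *
a=np.radians(3.1); xr=np.array([np.cos(a),np.sin(a),0])
z=(xr-[0,0,1])/2**.5; y=(xr+[0,0,1])/2**.5; R=np.column_stack([np.cross(y,z),y,z])
go([.5161,-.0811,.1521],R)
E
```

```text
time_s: 16.0
eef_pos: [0.4356, -0.0841, 0.2279]
ee_rot: [[-0.054, 0.999, -0.004], [0.999, 0.054, 0.001], [0.002, -0.004, -1.0]]
contact_force: [0.3, -0.8, -1.3]
gripper_width: 0.227
gripper_force: 59.6
time_s: 16.5
eef_pos: [0.4358, -0.0853, 0.2281]
ee_rot: [[-0.054, 0.834, 0.548], [0.999, 0.045, 0.031], [0.001, 0.549, -0.836]]
contact_force: [-1.1, -0.9, -0.9]
gripper_width: 0.228
gripper_force: 59.8
time_s: 17.0
eef_pos: [0.4368, -0.0858, 0.2306]
ee_rot: [[-0.054, 0.707, 0.705], [0.999, 0.038, 0.038], [0.0, 0.706, -0.708]]
contact_force: [0.2, -0.3, -1.3]
gripper_width: 0.227
gripper_force: 59.8
t 17.0 pos [ 0.4368 -0.0858  0.2306] shift(tool,mm) before turn [  0.4   0.8 111.7] after turn [  0.4   0.6 111.7] turn [-0.002 -0.     0.   ] w 0.23 F [ 0.2 -0.3 -1.3] q [-34. -51. 145.  32.  53. -49.]
```

```bash
python3 -m handwheel '[[[0,0,15],[0,0,0],0],[[0,0,25],[0,0,0],0],[[0,0,25],[0,0,0],0],[[0,0,20],[0,0,0],0],[[0,0,12],[0,0,0],0]]'; python3 -m handwheel '[[[0,0,10],[0,0,0],0],[[0,0,5],[0,0,0],0],[[0,0,0],[0,0,0],0],[[0,0,0],[0,0,0],0],[[0,0,0],[0,0,0],0]]'
python3 - <<'E'
from h import *
a=np.radians(3.1); xr=np.array([np.cos(a),np.sin(a),0])
z=(xr-[0,0,1])/2**.5; y=(xr+[0,0,1])/2**.5; R=np.column_stack([np.cross(y,z),y,z])
go([.5161,-.0811,.1521],R)
s=snap("scene"); P=cloud(s); hsv=cv2.cvtColor(s["pixels"],cv2.COLOR_BGR2HSV).astype(int); H,Sa=hsv[...,0],hsv[...,1]
x,y,z=P[...,0],P[...,1],P[...,2]; ok=(s["depth"]>0)&(abs(x-.628)<.06)&(abs(y+.0765)<.07)
q=P[ok&(Sa>120)&(H>5)&(H<20)&(z>.205)&(z<.225)];print("tab",len(q),cv2.minAreaRect(q[:,:2].astype(np.float32)*1000), q[:,2].max())
c=[s["pixels"][130:310,150:330],snap("wrist")["pixels"]]
cv2.imwrite("pics/c6.png",np.hstack([cv2.resize(c[0],(400,400)),cv2.resize(c[1],(400,400))]))
E
```

```text
time_s: 17.5
eef_pos: [0.5061, -0.0812, 0.1603]
ee_rot: [[-0.056, 0.709, 0.703], [0.998, 0.039, 0.04], [0.001, 0.705, -0.71]]
contact_force: [0.7, -0.3, -0.7]
gripper_width: 0.225
gripper_force: 59.8
time_s: 18.0
eef_pos: [0.5158, -0.0817, 0.1519]
ee_rot: [[-0.054, 0.706, 0.707], [0.999, 0.039, 0.038], [-0.001, 0.708, -0.707]]
contact_force: [-0.8, -0.4, -1.4]
gripper_width: 0.226
gripper_force: 59.8
t 18.0 pos [ 0.5158 -0.0817  0.1519] shift(tool,mm) before turn [0.6 0.4 0.1] after turn [0.6 0.4 0.1] turn [0.001 0.    0.   ] w 0.23 F [-0.8 -0.4 -1.4] q [-25. -29. 142.  39.  32. -55.]
tab 69 ((626.712158203125, -74.75547790527344), (9.13064956665039, 37.98622131347656), 2.160360813140869) 0.21524357779808034
```

View pics/c6.png

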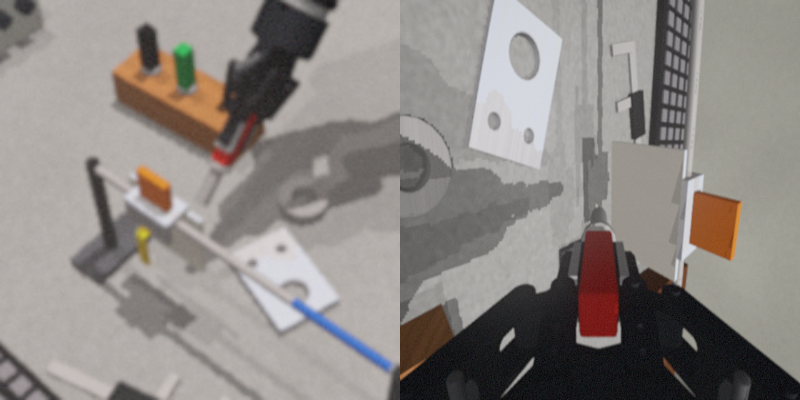

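The red gauge at (235,145) is held at 45 degrees with the pin lower, in front of the white plate and clear of it. The panel still hangs at the mark, and the green and black gauges stand in place. Handing in.

```bash
python3 -c "
from workcell import arm
print(arm.job_done())"
```

```text
the job is handed in; nothing more can be done
None
```

I handed the job in at about 18 s of robot time: the panel hangs free within about 1 mm of the yellow mark, and the gripper holds the red gauge at 45 degrees, pin down, with mid-pin about 65 mm in front of the plate; the hand-in gave no verdict back.

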